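Tally two cells on the counter

TASK

Record two cells on the desktop cell counter, with the fingertips and without gripping anything: press the second key from the left down, let it come up, then press the fourth key from the left down and let it come up as well, and draw back. Press gently; press none of the other keys, do not shift or lift the counter, and leave the bottle, dish, timer and beaker standing round it undisturbed.

Things in the scene. Friction and masses are not known exactly. Their poses are not given: they have to be found in the camera images.
- counter: Grey loose cell counter, 90 (x) by 150 (y) mm, 0.42 kg. Origin: centre of underside; x to its back, y to the operator's left, z up. Five keys in a row along y at its low front, 28 mm apart. Behind them (x over -19 mm) a panel slopes up from 22 mm high to 29 mm at x = +6 mm and 45 mm at the back; in front of them the case is at most 22 mm high.
- key1_top (a point): Centre of the top face of the leftmost key of the counter. The key is 22 mm (x) by 20 mm (y); with the key up its top centre stands 26.5 mm above the table and slopes, 25 mm at the front edge and 28 mm at the rear edge. Axes as the counter's.
- key2_top (a point): Centre of the top face of the second from the left key of the counter. The key is 22 mm (x) by 20 mm (y); with the key up its top centre stands 26.5 mm above the table and slopes, 25 mm at the front edge and 28 mm at the rear edge. Axes as the counter's.
- key3_top (a point): Centre of the top face of the middle (third) key of the counter. The key is 22 mm (x) by 20 mm (y); with the key up its top centre stands 26.5 mm above the table and slopes, 25 mm at the front edge and 28 mm at the rear edge. Axes as the counter's.
- key4_top (a point): Centre of the top face of the fourth from the left key of the counter. The key is 22 mm (x) by 20 mm (y); with the key up its top centre stands 26.5 mm above the table and slopes, 25 mm at the front edge and 28 mm at the rear edge. Axes as the counter's.
- key5_top (a point): Centre of the top face of the rightmost (fifth) key of the counter. The key is 22 mm (x) by 20 mm (y); with the key up its top centre stands 26.5 mm above the table and slopes, 25 mm at the front edge and 28 mm at the rear edge. Axes as the counter's.
- counter_key1 (a joint): Travel of the leftmost key in m: 0 up, 0.0035 fully down. A light spring raises it again; holding it fully down takes about 4 N, and there it meets a rigid stop.
- counter_key2 (a joint): Travel of the second from the left key in m: 0 up, 0.0035 fully down. A light spring raises it again; holding it fully down takes about 4 N, and there it meets a rigid stop.
- counter_key3 (a joint): Travel of the middle (third) key in m: 0 up, 0.0035 fully down. A light spring raises it again; holding it fully down takes about 4 N, and there it meets a rigid stop.
- counter_key4 (a joint): Travel of the fourth from the left key in m: 0 up, 0.0035 fully down. A light spring raises it again; holding it fully down takes about 4 N, and there it meets a rigid stop.
- counter_key5 (a joint): Travel of the rightmost (fifth) key in m: 0 up, 0.0035 fully down. A light spring raises it again; holding it fully down takes about 4 N, and there it meets a rigid stop.
- oil_bottle: Small amber dropper bottle with a black pointed cap, diameter 30 mm, 91 mm high, loose beside or behind the counter. Origin at the centre of its underside. Leave alone.
- petri_dish: Clear round dish, diameter 59 mm, 14 mm high, loose beside or behind the counter. Origin at the centre of its underside. Leave alone.
- timer: White square digital timer, 62 x 62 x 20 mm with three buttons on top, loose beside or behind the counter. Origin at the centre of its underside. Leave alone.
- beaker: Small clear beaker, diameter 47 mm, 56 mm high, loose beside or behind the counter. Origin at the centre of its underside. Leave alone.
- microscope: Bulky white and black microscope, fixed on the table to the left of and nearer the robot than the counter; an obstacle to go round or over. Origin under its stand; it fills a space of up to 200 mm about its origin and is 407 mm high.

How it is judged:
By the outcome, as a careful person would: the job done as asked, in the order asked, and still so for the second after the job is handed in, with the robot touching nothing.
It also fails if it takes over 48 s, if anything falls off the work surface, if the arm or the gripper's body presses on something with over 40 N, if the wrist force passes 120 N, or if a joint passes its speed limit or range.

ROBOT

A 7-joint arm with a two-finger parallel gripper is mounted at the origin on a cart in front of the work surface, level with it; the furniture and walls round the work are solid. World frame = base frame: x ahead of the robot, y to its left, z up, the work surface at z = 0. Lengths are in m, angles in degrees, forces in N, time in s.
With the tool pointing down it reaches from about 0.4 to 0.85 m from the base axis. Payload 4.4 kg.
Tool frame: the origin (TCP) lies where the fingers leave the gripper's body, on its centre line; the fingertips stand ctrl.finger_overhang ahead of it and the grasp point (between the pads) lies 78 mm ahead of it (ctrl.finger_overhang is the distance from the TCP to the fingertips, in m); z points along the fingers, y is the line along which they close (so a half turn about z gives the same grasp; the last joint's range is limited). The gripper opens to 94 mm and grips with 3 to 60 N. Pads are 16 mm wide; open, the fingers measure 119 mm over their backs; the gripper's body (75 mm by 177 mm) begins 78 mm behind the grasp point.
Start: joints at [-79.687, 36.005, 2.206, 86.941, -1.547, 57.084, -1.146], TCP at [0.158, 0.63, 0.303] pointing down, gripper open.
Joint ranges: [-175.42, 175.42], [-21.48, 121.26], [-71.46, 75.88], [10.55, 141.38], [-63.04, 243.04], [13.31, 113.54], [-168.57, 168.57]. Speed limits (degrees/s): [147.25, 147.25, 180, 180, 180, 180, 180].

INTERFACE

Orientations are given as [roll, pitch, yaw] about the fixed x, y, z axes, in that order (R = Rz(yaw) Ry(pitch) Rx(roll)).
In Python, from rig import ctrl, vision gives the robot as it stands. The module is installed in compiled form; this text tells all that it offers.
- The arm moves only by the tool step_arm, never from a script. Its argument "commands" is a list of rows, each a list of 3 entries, a list of its own where there are three numbers: the turn, a rotation vector about the tool's x, y, z in degrees, then the shift along the tool's x, y, z in m, then the opening, from 0 (shut) to 1 (fully open). A call has exactly 10 rows; each row shifts and turns the commanded pose from where the row before left it, along the tool's axes as they then stand; what a row does not reach is not made up. A row lasts 1/12 s, in which the tool goes at most 41.7 mm and 7.16 degrees, less where a joint would pass 70% of its speed; a pose out of reach is approached as far as the arm can. A call with a gripper value outside its range is refused whole. The fingers move at their own pace and stop on an object; "grip_force" is the grip in N (left out, the last holds). Time passes only in rows, so rows that do not move let the fingers close, or fill a call up. It gives the time, the measured TCP pose, the force, the opening and the grip force at its end, in the units of the state.
- ctrl.read_state(): the state, without advancing time (a new reading comes with each control period).
- vision.read_camera(name): name is "side" or "top" or "wrist"; returns a dict with "img" (480x640x3 uint8, blue, green, red), "fx", "fy", "cx", "cy" (pixels), "distortion" ([k1, k2, p1, p2, k3] as OpenCV has them; the pictures are not rectified), "pose" (4x4, takes a point from camera to world coordinates). Camera axes: x right, y up, looking along -z (the intrinsics and any distortion apply to the point x, -y, -z); pixel columns grow to the right and rows downward; lengths in m; the calibration is good to about 2 mm. A picture is of the moment at which its call begins. There is no depth.
- ctrl.close_job(): hands the job in; it is judged then, once.
The state is a dict: "time_s": time; "q": joint angles; "joint_velocities": joint speeds; "tau": joint torques, N m; "tcp_pos": TCP position; "orientation": TCP orientation; "ft_force": force on the tool from outside, world axes, zero at the start; "torque": the same for the moment, N m; "grip_width": finger opening in m; "grip_force": force on a finger pad.
Only numpy, scipy, OpenCV 4.12 (cv2) and the standard library are available. Lean on these libraries where they do the work, as an engineer would, in place of code of your own. Each camera call takes 0.05 s, during which the arm holds its last target. There are 200 camera calls.

## Working session

There is one attempt and no reset: what is moved stays moved. The work goes in short steps, Python scripts to look and compute and a tool call to move; the robot and the scene stay as the last step left them, time stands still between calls to the robot, and variables do not carry over. Pictures are saved under pics/ and viewed, at most 10 in all, crops included, and the job is handed in when it is done.

Besides the shell and the picture viewer there is one more tool, called after "Emit:" as name(argument=value, ...) on one line, values as JSON. step_arm: Moves the arm, as the interface text tells. Its arguments: {"type":"object","properties":{"commands":{"type":"array","items":{"type":"array"}},"grip_force":{"type":"number"}},"required":["commands"]}

```bash
mkdir -p pics
python3 - <<'E'
from rig import ctrl, vision
import cv2,numpy as np
s=ctrl.read_state();print(s, ctrl.finger_overhang)
for n in("top","side"):
    c=vision.read_camera(n);cv2.imwrite(f"pics/{n}0.png",c["img"]);print(n,c["fx"],c["cx"],c["cy"],c["distortion"],np.round(c["pose"],3).tolist())
E
```

```text
{'time_s': 0.0, 'q': array([-79.68614256,  36.05753005,   2.20271595,  86.99362103,
        -1.54682909,  57.08391211,  -1.1440452 ]), 'joint_velocities': array([-0.05617184, -0.0617693 , -0.08972456,  0.01246806,  0.06490448,
        0.08881519, -0.01805902]), 'tau': array([ 5.63583999e-04, -5.49710405e+01,  1.14336602e+00, -1.86643660e+01,
       -5.22864726e-02,  2.34660931e-02,  1.54786057e-04]), 'tcp_pos': array([0.15802991, 0.6300135 , 0.30178296]), 'orientation': array([-1.79894629e+02,  1.49042783e-03,  1.65917968e+02]), 'ft_force': array([1.04844162, 0.11530566, 0.92814525]), 'torque': array([ 0.00726599, -0.02229892, -0.01958325]), 'grip_force': 0.0, 'grip_width': 0.09403208038013242} 0.0972
top 540.9974371022952 324.3837812610894 244.4056137976914 [-0.01098565  0.          0.          0.          0.        ] [[-0.026, 0.998, -0.055, 0.425], [-1.0, -0.026, 0.005, 0.207], [0.004, 0.055, 0.998, 1.228], [0.0, 0.0, 0.0, 1.0]]
side 474.46145065483864 334.23448755022076 244.50900882315645 [0.02889718 0.         0.         0.         0.        ] [[0.971, 0.123, -0.207, 0.29], [-0.241, 0.459, -0.855, -0.677], [-0.01, 0.88, 0.475, 0.527], [0.0, 0.0, 0.0, 1.0]]
```

View pics/top0.png

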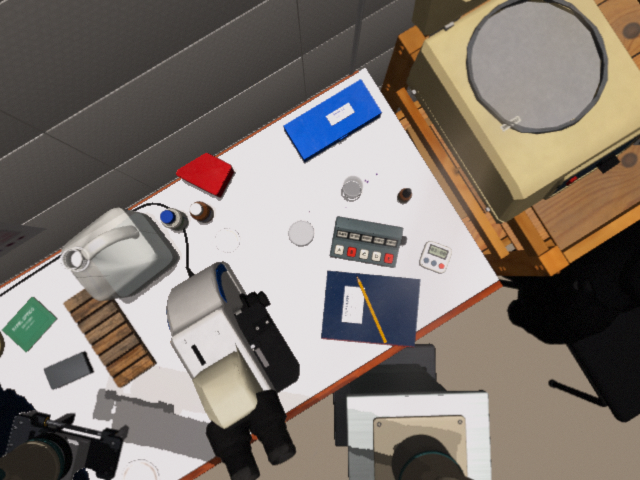

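View pics/side0.png

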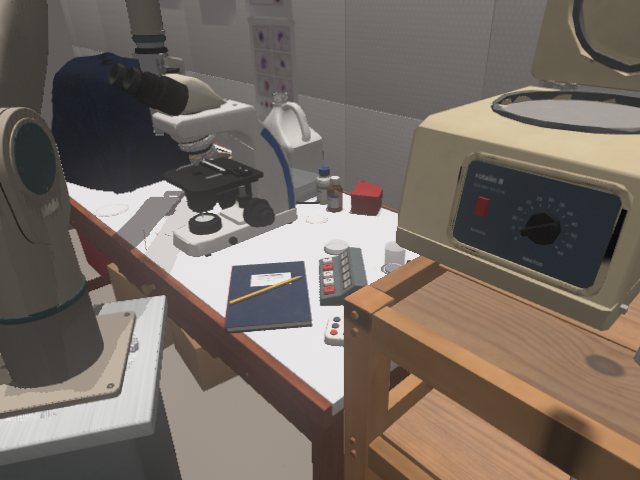

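The top view shows the counter near (368,243), with keys from (340,251) to (389,258). The operator's left is image left, and the microscope at (235,350) stands between the tool and the counter.

```bash
cat > h.py <<'E'
from rig import ctrl, vision
import cv2,numpy as np
def ray(c,uv):
    K=np.array([[c["fx"],0,c["cx"]],[0,c["fy"],c["cy"]],[0,0,1]])
    p=cv2.undistortPoints(np.array([[uv]],float),K,np.array(c["distortion"],float))[0,0]
    T=np.array(c["pose"]);return T[:3,3],T[:3,:3]@np.array([p[0],-p[1],-1])
def onz(c,uv,z):
    o,d=ray(c,uv);return o+d*(z-o[2])/d[2]
def px(c,X):
    T=np.array(c["pose"]);p=T[:3,:3].T@(np.array(X)-T[:3,3]);p=p*[1,-1,-1]
    K=np.array([[c["fx"],0,c["cx"]],[0,c["fy"],c["cy"]],[0,0,1]])
    return cv2.projectPoints(p.reshape(1,1,3),np.zeros(3),np.zeros(3),K,np.array(c["distortion"],float))[0].ravel()
def redblobs(im,roi,amin=15):
    x0,y0,x1,y1=roi;h=cv2.cvtColor(im[y0:y1,x0:x1],cv2.COLOR_BGR2HSV)
    m=(((h[...,0]<10)|(h[...,0]>170))&(h[...,1]>120)&(h[...,2]>80)).astype(np.uint8)
    n,_,st,ce=cv2.connectedComponentsWithStats(m)
    return [(ce[i]+[x0,y0],st[i,4]) for i in range(1,n) if st[i,4]>=amin]
E
python3 - <<'E'
from h import *
c=vision.read_camera("top")
for p,a in redblobs(c["img"],(325,210,412,275),8): print(p,a,onz(c,p,.0265).round(4))
for n,u,z in [("cnrs",(331,258),.02),("c",(399,267),.02),("c",(404,229),.045),("c",(336,218),.045),("bottle",(404,195),.05),("dish",(301,233),.014),("timer",(435,256),.02),("beaker",(352,187),.05),("mic right",(299,375),.1),("mic far",(222,265),.3),("mic eyep",(290,450),.38),("mic eyep",(240,478),.38),("mic left",(168,300),.3)]: print(n,onz(c,u,z).round(3))
i=c["img"][205:285,320:460];cv2.imwrite("pics/topc.png",cv2.resize(i,None,fx=5.5,fy=5.5,interpolation=cv2.INTER_CUBIC))
E
```

```text
[351.15662651 251.54216867] 83 [0.4733 0.1415 0.0265]
[388.01315789 257.89473684] 76 [0.4571 0.0599 0.0265]
cnrs [0.46  0.187 0.02 ]
c [0.436 0.035 0.02 ]
c [0.519 0.025 0.045]
c [0.547 0.174 0.045]
bottle [0.593 0.023 0.05 ]
dish [0.519 0.252 0.014]
timer [ 0.459 -0.046  0.02 ]
beaker [0.614 0.137 0.05 ]
mic right [0.218 0.26  0.1  ]
mic far [0.445 0.378 0.3  ]
mic eyep [0.156 0.264 0.38 ]
mic eyep [0.115 0.342 0.38 ]
mic left [0.388 0.472 0.3  ]
```

View pics/topc.png

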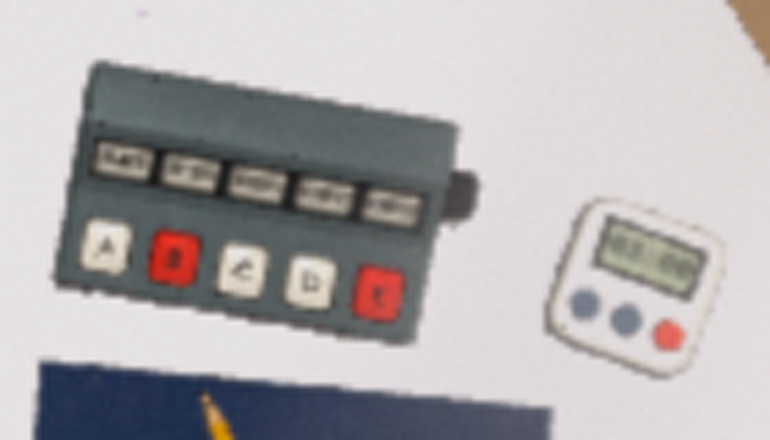

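Keys 2 and 5 give a counter yaw of about -11°, with key 2 near (0.473, 0.142) and key 4 near (0.4625, 0.087). I'll rise straight up first to clear the microscope, shutting the fingers as I go.

Emit:
step_arm(commands=[[[0,0,0],[0,0,-0.03],0],[[0,0,0],[0,0,-0.03],0],[[0,0,0],[0,0,-0.03],0],[[0,0,0],[0,0,-0.03],0],[[0,0,0],[0,0,-0.03],0],[[0,0,0],[0,0,-0.03],0],[[0,0,0],[0,0,-0.03],0],[[0,0,0],[0,0,-0.03],0],[[0,0,0],[0,0,-0.03],0],[[0,0,0],[0,0,0],0]])

```text
time_s: 0.98
tcp_pos: [0.1584, 0.6312, 0.5789]
orientation: [179.4, -0.0, 165.9]
ft_force: [0.5, -0.6, -0.1]
grip_width: 0.0309
grip_force: 0.0
```

Emit:
step_arm(commands=[[[0,0,0],[-0.022,-0.02,0],0],[[0,0,0],[-0.022,-0.02,0],0],[[0,0,0],[-0.022,-0.02,0],0],[[0,0,0],[-0.022,-0.02,0],0],[[0,0,0],[-0.022,-0.02,0],0],[[0,0,0],[-0.022,-0.02,0],0],[[0,0,0],[-0.022,-0.02,0],0],[[0,0,0],[-0.022,-0.02,0],0],[[0,0,0],[-0.022,-0.02,0],0],[[0,0,0],[-0.022,-0.02,0],0]])

```text
time_s: 1.82
tcp_pos: [0.3233, 0.3814, 0.5721]
orientation: [-180.0, -0.0, 165.9]
ft_force: [0.8, -0.1, 0.3]
grip_width: 0.0005
grip_force: 0.0
```

Emit:
step_arm(commands=[[[0,0,0],[-0.022,-0.02,0],0],[[0,0,0],[-0.022,-0.02,0],0],[[0,0,0],[-0.022,-0.02,0],0],[[0,0,0],[-0.022,-0.02,0],0],[[0,0,0],[-0.022,-0.02,0],0],[[0,0,0],[-0.022,-0.02,0],0],[[0,0,0],[-0.022,-0.02,0],0],[[0,0,0],[-0.022,-0.02,0],0],[[0,0,0],[-0.022,-0.02,0],0],[[0,0,0],[-0.022,-0.02,0],0]])

```text
time_s: 2.65
tcp_pos: [0.4879, 0.1341, 0.5722]
orientation: [-180.0, -0.0, 165.9]
ft_force: [0.6, 0.9, -0.3]
grip_width: 0.0006
grip_force: 0.0
```

Emit:
step_arm(commands=[[[0,0,6],[0,0,0],0],[[0,0,6],[0,0,0],0],[[0,0,6],[0,0,0],0],[[0,0,6],[0,0,0],0],[[0,0,6],[0,0,0],0],[[0,0,6],[0,0,0],0],[[0,0,6],[0,0,0],0],[[0,0,6],[0,0,0],0],[[0,0,6],[0,0,0],0],[[0,0,6],[0,0,0],0]])

```text
time_s: 3.48
tcp_pos: [0.4873, 0.1354, 0.572]
orientation: [-179.9, -0.0, 105.6]
ft_force: [-0.1, -0.2, -0.2]
grip_width: 0.0008
grip_force: 0.0
```

Emit:
step_arm(commands=[[[0,0,2.7],[0,0,0.03],0],[[0,0,2.7],[0,0,0.03],0],[[0,0,2.7],[0,0,0.03],0],[[0,0,2.7],[0,0,0.03],0],[[0,0,2.7],[0,0,0.03],0],[[0,0,2.7],[0,0,0.03],0],[[0,0,2.7],[0,0,0.03],0],[[0,0,2.7],[0,0,0.03],0],[[0,0,2.7],[0,0,0.03],0],[[0,0,2.7],[0,0,0.03],0]])

```text
time_s: 4.32
tcp_pos: [0.487, 0.1353, 0.271]
orientation: [-180.0, 0.0, 78.8]
ft_force: [0.1, 0.1, -0.3]
grip_width: 0.0005
grip_force: 0.0
```

Run:
```python
from h import *
s=ctrl.read_state();print(s["tcp_pos"],s["orientation"],s["ft_force"],s["q"].round(1))
c=vision.read_camera("wrist");cv2.imwrite("pics/w1.png",c["img"]);print(np.round(c["pose"],3).tolist())
for p,a in redblobs(c["img"],(0,0,640,480),200): print(p,a,onz(c,p,.0265).round(4))
print("tip px",px(c,s["tcp_pos"]+[0,0,-.0972]))
```

```text
[0.48701811 0.13530664 0.27103263] [-1.79988732e+02  2.23811684e-02  7.87818066e+01] [ 0.14015909  0.13919471 -0.2689566 ] [-38.6  29.4  29.1 112.3 -20.3  43.4  -8.9]
[[0.981, 0.189, 0.049, 0.501], [-0.195, 0.95, 0.244, 0.207], [-0.0, -0.249, 0.968, 0.353], [0.0, 0.0, 0.0, 1.0]]
[298.96480331 222.67701863] 483 [0.4736 0.1423 0.0265]
[ 54.99343545 330.52078775] 914 [0.253  0.0917 0.0265]
tip px [317.68686855 299.75927256]
```

View pics/w1.png

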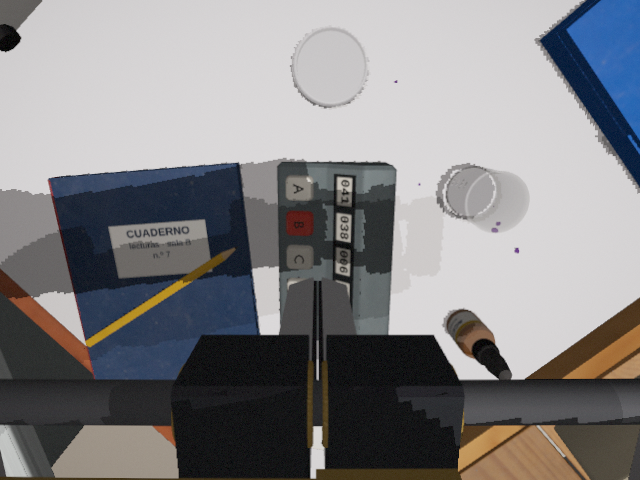

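The wrist view shows red key B (second from left) at (299,223), which gives (0.4736, 0.1423) and agrees with the top view. The fingers are parallel to the keys' depth. Next I'll go above key 2, with the tips at about 40 mm.

Emit:
step_arm(commands=[[[0,0,0],[0.0022,-0.0083,0],0],[[0,0,0],[0.0022,-0.0083,0],0],[[0,0,0],[0,0,0.02],0],[[0,0,0],[0,0,0.02],0],[[0,0,0],[0,0,0.02],0],[[0,0,0],[0,0,0.02],0],[[0,0,0],[0,0,0.02],0],[[0,0,0],[0,0,0.02],0],[[0,0,0],[0,0,0.014],0],[[0,0,0],[0,0,0],0]])

```text
time_s: 5.2
tcp_pos: [0.4716, 0.1438, 0.1386]
orientation: [-179.9, -0.0, 79.0]
ft_force: [-0.2, 0.7, 0.3]
grip_width: 0.0005
grip_force: 0.0
```

```bash
python3 - <<'E'
from h import *
s=ctrl.read_state();print(s["tcp_pos"],s["orientation"],s["ft_force"])
c=vision.read_camera("wrist");cv2.imwrite("pics/w2.png",c["img"][150:400,200:450])
for p,a in redblobs(c["img"],(0,0,640,480),100): print(p,a,onz(c,p,.0265).round(4))
t=vision.read_camera("side");cv2.imwrite("pics/s2.png",cv2.resize(t["img"][230:320,290:390],None,fx=6,fy=6))
E
python3 -c "
import cv2,numpy as np
a=cv2.resize(cv2.imread('pics/w2.png'),(400,400));b=cv2.resize(cv2.imread('pics/s2.png'),(400,400))
cv2.imwrite('pics/m2.png',np.hstack([a,b]))"
```

```text
[0.47162643 0.14376162 0.13858798] [-1.79941172e+02 -3.35516817e-02  7.90191496e+01] [-0.21657085  0.70214701  0.31934589]
[323.83098592 275.36267606] 284 [0.4757 0.1497 0.0265]
[317.44642857 431.41071429] 112 [0.456  0.0642 0.0265]
[317.55479452 446.32191781] 146 [0.4542 0.055  0.0265]
```

View pics/m2.png

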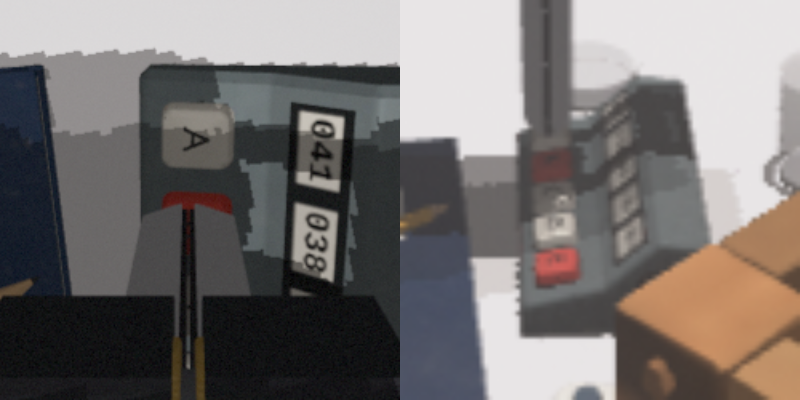

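The tips are centred on red key B, with only neighbour A visible and clear of them. I'll come down slowly.

Emit:
step_arm(commands=[[[0,0,0],[0,0,0.003],0],[[0,0,0],[0,0,0.003],0],[[0,0,0],[0,0,0.003],0],[[0,0,0],[0,0,0.002],0],[[0,0,0],[0,0,0.001],0],[[0,0,0],[0,0,0.001],0],[[0,0,0],[0,0,0],0],[[0,0,0],[0,0,0],0],[[0,0,0],[0,0,0],0],[[0,0,0],[0,0,0],0]])

```text
time_s: 6.13
tcp_pos: [0.4722, 0.1429, 0.1257]
orientation: [180.0, 0.0, 78.9]
ft_force: [0.5, -0.5, 0.5]
grip_width: 0.0007
grip_force: 0.0
```

Emit:
step_arm(commands=[[[0,0,0],[0,0,0.0005],0],[[0,0,0],[0,0,0.0005],0],[[0,0,0],[0,0,0.0005],0],[[0,0,0],[0,0,0],0],[[0,0,0],[0,0,0],0],[[0,0,0],[0,0,0],0],[[0,0,0],[0,0,0],0],[[0,0,0],[0,0,0],0],[[0,0,0],[0,0,0],0],[[0,0,0],[0,0,0],0]])

```text
time_s: 6.97
tcp_pos: [0.4721, 0.143, 0.1242]
orientation: [180.0, -0.0, 78.9]
ft_force: [0.2, -0.7, 1.4]
grip_width: 0.0006
grip_force: 0.2
```

Emit:
step_arm(commands=[[[0,0,0],[0,0,0.0005],0],[[0,0,0],[0,0,0.0005],0],[[0,0,0],[0,0,0.0005],0],[[0,0,0],[0,0,0.0005],0],[[0,0,0],[0,0,0],0],[[0,0,0],[0,0,0],0],[[0,0,0],[0,0,0],0],[[0,0,0],[0,0,0],0],[[0,0,0],[0,0,0],0],[[0,0,0],[0,0,0],0]])

```text
time_s: 7.8
tcp_pos: [0.4719, 0.143, 0.1221]
orientation: [-180.0, 0.0, 78.9]
ft_force: [-2.0, -0.3, 2.7]
grip_width: 0.0006
grip_force: 1.2
```

Emit:
step_arm(commands=[[[0,0,0],[0,0,0.0003],0],[[0,0,0],[0,0,0.0003],0],[[0,0,0],[0,0,0.0002],0],[[0,0,0],[0,0,0],0],[[0,0,0],[0,0,0],0],[[0,0,0],[0,0,0],0],[[0,0,0],[0,0,0],0],[[0,0,0],[0,0,0],0],[[0,0,0],[0,0,0],0],[[0,0,0],[0,0,0],0]])

```text
time_s: 8.63
tcp_pos: [0.472, 0.143, 0.1213]
orientation: [-180.0, 0.0, 78.9]
ft_force: [-2.7, 0.7, 3.6]
grip_width: 0.0005
grip_force: 1.8
```

Emit:
step_arm(commands=[[[0,0,0],[0,0,0.0003],0],[[0,0,0],[0,0,0.0003],0],[[0,0,0],[0,0,0],0],[[0,0,0],[0,0,0],0],[[0,0,0],[0,0,0],0],[[0,0,0],[0,0,0],0],[[0,0,0],[0,0,0],0],[[0,0,0],[0,0,0],0],[[0,0,0],[0,0,0],0],[[0,0,0],[0,0,0],0]])

```text
time_s: 9.47
tcp_pos: [0.472, 0.143, 0.1208]
orientation: [-180.0, -0.0, 78.9]
ft_force: [-3.0, 1.2, 3.2]
grip_width: 0.0005
grip_force: 2.2
```

Run:
```python
from h import *
F=[]
for i in range(5):
    c=vision.read_camera("wrist");F.append(ctrl.read_state()["ft_force"])
print(np.mean(F,0),np.std(F,0),ctrl.read_state()["tcp_pos"])
```

```text
[-3.55981104  1.14404109  3.69603584] [0.29524639 0.56647481 0.43438806] [0.47205139 0.14296399 0.12076218]
```

Run:
```python
from h import *
c=vision.read_camera("wrist");t=vision.read_camera("side");p=vision.read_camera("top")
cv2.imwrite("pics/top3.png",p["img"])
a=cv2.resize(c["img"][150:400,200:450],(400,400));b=cv2.resize(t["img"][230:320,290:390],(400,400),interpolation=cv2.INTER_CUBIC)
cv2.imwrite("pics/m3.png",np.hstack([a,b]))
for r,a in redblobs(t["img"],(290,230,390,320),10): print(r,a)
o=cv2.imread("pics/side0.png")
for r,a in redblobs(o,(290,230,390,320),10): print("old",r,a)
# shift of counter in side view between now and before, via phase correlation on right part of the counter
g=lambda i:np.float32(cv2.cvtColor(i[255:305,322:368],cv2.COLOR_BGR2GRAY))
print(cv2.phaseCorrelate(g(o[10:]) if 0 else g(o),g(t["img"]),cv2.createHanningWindow((46,50),cv2.CV_32F)))
```

```text
[328.70588235 288.98039216] 51
old [327.5 266. ] 28
old [328.64583333 288.66666667] 48
((-0.11224027893548438, 0.4118049684859919), 0.8407634202639261)
```

View pics/m3.png

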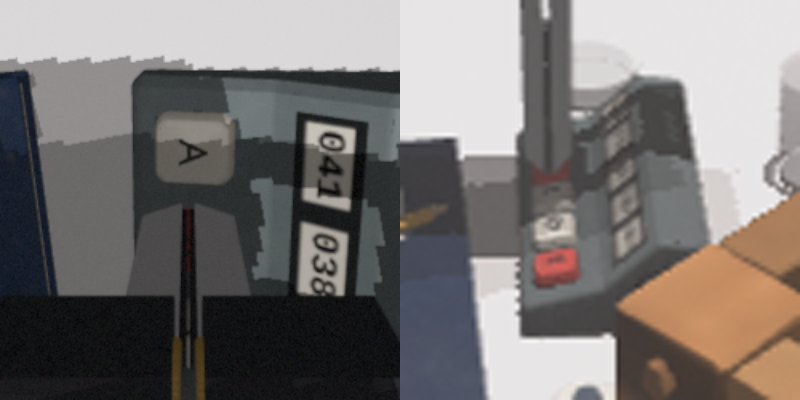

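Emit:
step_arm(commands=[[[0,0,0],[0,-0.0003,0],0],[[0,0,0],[0,-0.0003,0],0],[[0,0,0],[0,0,0.0003],0],[[0,0,0],[0,0,0.0002],0],[[0,0,0],[0,0,0],0],[[0,0,0],[0,0,0],0],[[0,0,0],[0,0,0],0],[[0,0,0],[0,0,0],0],[[0,0,0],[0,0,0],0],[[0,0,0],[0,0,0],0]])

```text
time_s: 10.7
tcp_pos: [0.472, 0.143, 0.1205]
orientation: [179.9, -0.0, 78.9]
ft_force: [-3.2, 1.1, 5.8]
grip_width: 0.0001
grip_force: 2.7
```

```bash
cat > f.py <<'E'
from h import *
F=[]
for i in range(4):
    c=vision.read_camera("top");s=ctrl.read_state();F.append(s["ft_force"])
print(s["time_s"],np.mean(F,0),s["tcp_pos"],s["grip_force"])
E
python3 f.py
```

```text
10.9 [-2.39650345  0.99604907  5.3128413 ] [0.4720114  0.14300048 0.12044209] 2.677841005643131
```

Emit:
step_arm(commands=[[[0,0,0],[0,-0.0003,0.0003],0],[[0,0,0],[0,-0.0002,0.0003],0],[[0,0,0],[0,0,0],0],[[0,0,0],[0,0,0],0],[[0,0,0],[0,0,0],0],[[0,0,0],[0,0,0],0],[[0,0,0],[0,0,0],0],[[0,0,0],[0,0,0],0],[[0,0,0],[0,0,0],0],[[0,0,0],[0,0,0],0]])

```text
time_s: 11.73
tcp_pos: [0.4719, 0.143, 0.1203]
orientation: [179.9, -0.0, 78.9]
ft_force: [-3.0, 0.3, 8.7]
grip_width: 0.0006
grip_force: 4.9
```

```bash
python3 f.py
```

```text
11.9333 [-2.42404068  0.0406859   9.236955  ] [0.4719055  0.14299344 0.12031896] 4.932643234496936
```

The key 2 stop is reached: 9 N and no further travel. I'll lift off and move 56 mm to key 4.

Emit:
step_arm(commands=[[[0,0,0],[0,0,-0.001],0],[[0,0,0],[0,0,-0.002],0],[[0,0,0],[0,0,-0.005],0],[[0,0,0],[0,0,-0.006],0],[[0,0,0],[0,0,-0.006],0],[[0,0,0],[0,0,0],0],[[0,0,0],[0,0,0],0],[[0,0,0],[0,0,0],0],[[0,0,0],[0,0,0],0],[[0,0,0],[0,0,0],0]])

```text
time_s: 12.77
tcp_pos: [0.4709, 0.1431, 0.1395]
orientation: [-180.0, 0.0, 78.9]
ft_force: [-0.2, -0.9, 0.7]
grip_width: 0.0003
grip_force: 0.0
```

Emit:
step_arm(commands=[[[0,0,0],[-0.01,0,0],0],[[0,0,0],[-0.01,0,0],0],[[0,0,0],[-0.01,0,0],0],[[0,0,0],[-0.01,0,0],0],[[0,0,0],[-0.01,0,0],0],[[0,0,0],[-0.006,0,0],0],[[0,0,0],[0,0,0],0],[[0,0,0],[0,0,0],0],[[0,0,0],[0,0,0],0],[[0,0,0],[0,0,0],0]])

```text
time_s: 13.6
tcp_pos: [0.4604, 0.0888, 0.1396]
orientation: [180.0, -0.0, 79.0]
ft_force: [0.2, 0.0, 0.6]
grip_width: 0.0003
grip_force: 0.0
```

Run:
```python
from h import *
s=ctrl.read_state();print(s["tcp_pos"],s["orientation"],s["ft_force"])
c=vision.read_camera("wrist");t=vision.read_camera("side");p=vision.read_camera("top")
for r,a in redblobs(c["img"],(100,100,600,480),100): print(r,a,onz(c,r,.0265).round(4))
a=cv2.resize(c["img"][150:400,200:450],(400,400));b=cv2.resize(t["img"][230:320,290:390],(400,400),interpolation=cv2.INTER_CUBIC)
cv2.imwrite("pics/m4.png",np.hstack([a,b]))
```

```text
[0.46043418 0.08881288 0.13963729] [ 1.79996415e+02 -2.59397608e-02  7.89712064e+01] [0.16033896 0.02116385 0.55410412]
[324.26871508 174.79217877] 1790 [0.4738 0.1416 0.0265]
```

View pics/m4.png

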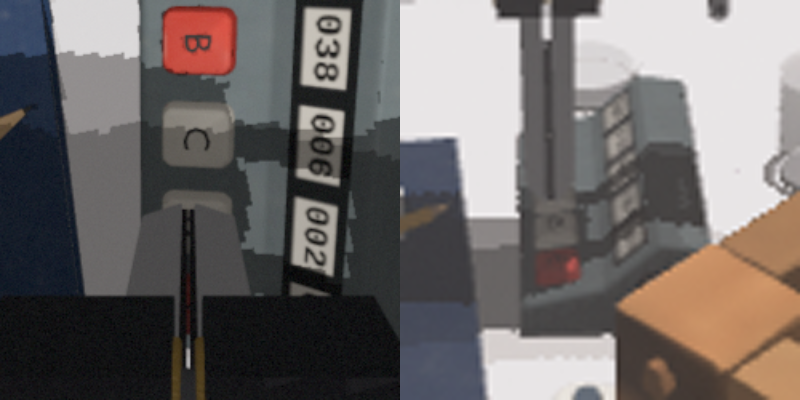

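Key B is back up at the same place, so the counter hasn't shifted, and the tips are over key D. Pressing key 4.

Emit:
step_arm(commands=[[[0,0,0],[-0.001,0,0.003],0],[[0,0,0],[0,0,0.003],0],[[0,0,0],[0,0,0.003],0],[[0,0,0],[0,0,0.003],0],[[0,0,0],[0,0,0.002],0],[[0,0,0],[0,0,0.001],0],[[0,0,0],[0,0,0],0],[[0,0,0],[0,0,0],0],[[0,0,0],[0,0,0],0],[[0,0,0],[0,0,0],0]])

```text
time_s: 14.58
tcp_pos: [0.4602, 0.0872, 0.1248]
orientation: [180.0, -0.0, 78.9]
ft_force: [0.3, 0.5, 1.0]
grip_width: 0.0002
grip_force: 0.0
```

Emit:
step_arm(commands=[[[0,0,0],[0,0,0.0005],0],[[0,0,0],[0,-0.0002,0.0005],0],[[0,0,0],[0,-0.0002,0.0005],0],[[0,0,0],[0,-0.0002,0.0005],0],[[0,0,0],[0,0,0.0005],0],[[0,0,0],[0,0,0.0005],0],[[0,0,0],[0,0,0],0],[[0,0,0],[0,0,0],0],[[0,0,0],[0,0,0],0],[[0,0,0],[0,0,0],0]])

```text
time_s: 15.42
tcp_pos: [0.4597, 0.0873, 0.1217]
orientation: [180.0, -0.0, 78.9]
ft_force: [0.2, 0.2, 2.4]
grip_width: 0.0007
grip_force: 1.2
```

Emit:
step_arm(commands=[[[0,0,0],[0,0,0.0003],0],[[0,0,0],[0,0,0.0002],0],[[0,0,0],[0,0,0.0002],0],[[0,0,0],[0,0,0],0],[[0,0,0],[0,0,0],0],[[0,0,0],[0,0,0],0],[[0,0,0],[0,0,0],0],[[0,0,0],[0,0,0],0],[[0,0,0],[0,0,0],0],[[0,0,0],[0,0,0],0]])

```text
time_s: 16.25
tcp_pos: [0.4596, 0.0873, 0.121]
orientation: [180.0, -0.0, 78.9]
ft_force: [1.0, -0.4, 3.3]
grip_width: 0.0008
grip_force: 1.5
```

```bash
python3 f.py
```

```text
16.45 [ 1.51393283 -0.69018913  2.94839175] [0.45966196 0.08732351 0.12098937] 1.5231751587089093
```

Emit:
step_arm(commands=[[[0,0,0],[0,0,0.0003],0],[[0,0,0],[0,0,0.0003],0],[[0,0,0],[0,0,0.0003],0],[[0,0,0],[0,0,0],0],[[0,0,0],[0,0,0],0],[[0,0,0],[0,0,0],0],[[0,0,0],[0,0,0],0],[[0,0,0],[0,0,0],0],[[0,0,0],[0,0,0],0],[[0,0,0],[0,0,0],0]])

```text
time_s: 17.28
tcp_pos: [0.4597, 0.0873, 0.1203]
orientation: [180.0, -0.0, 78.9]
ft_force: [2.0, -0.4, 6.8]
grip_width: 0.0005
grip_force: 3.1
```

```bash
python3 f.py
```

```text
17.4833 [ 0.92456154 -0.28645558  6.68635542] [0.45965777 0.08730882 0.12029266] 3.1161496049026027
```

Emit:
step_arm(commands=[[[0,0,0],[0,0,0.0003],0],[[0,0,0],[0,0,0],0],[[0,0,0],[0,0,0],0],[[0,0,0],[0,0,0],0],[[0,0,0],[0,0,0],0],[[0,0,0],[0,0,0],0],[[0,0,0],[0,0,0],0],[[0,0,0],[0,0,0],0],[[0,0,0],[0,0,0],0],[[0,0,0],[0,0,0],0]])

```text
time_s: 18.32
tcp_pos: [0.4597, 0.0873, 0.1202]
orientation: [180.0, -0.0, 78.9]
ft_force: [0.1, -0.1, 9.2]
grip_width: 0.0004
grip_force: 4.6
```

Emit:
step_arm(commands=[[[0,0,0],[0,0,-0.001],0],[[0,0,0],[0,0,-0.002],0],[[0,0,0],[0,0,-0.005],0],[[0,0,0],[0,0,-0.01],0],[[0,0,0],[0,0,-0.02],0],[[0,0,0],[0,0,-0.03],0],[[0,0,0],[0,0,-0.03],0],[[0,0,0],[0,0,-0.03],0],[[0,0,0],[0,0,-0.03],0],[[0,0,0],[0,0,0],0]])

```text
time_s: 19.15
tcp_pos: [0.4609, 0.0874, 0.282]
orientation: [179.7, -0.2, 78.9]
ft_force: [0.9, 0.1, 0.3]
grip_width: 0.0004
grip_force: 0.0
```

Run:
```python
from h import *
c=vision.read_camera("wrist");p=vision.read_camera("top")
for r,a in redblobs(c["img"],(100,100,600,480),100): print(r,a,onz(c,r,.0265).round(4))
for r,a in redblobs(p["img"],(325,210,412,275),8): print(r,a,onz(p,r,.0265).round(4))
cv2.imwrite("pics/w5.png",c["img"])
```

```text
[318.32580645 156.56612903] 620 [0.4736 0.1414 0.0265]
[317.70117188 259.05859375] 512 [0.4571 0.0597 0.0265]
[105.5819209 315.4519774] 177 [0.2691 0.0456 0.0265]
[164.4625 358.5375] 160 [ 0.3072 -0.0037  0.0265]
[351.17073171 251.3902439 ] 82 [0.4737 0.1414 0.0265]
```

View pics/w5.png

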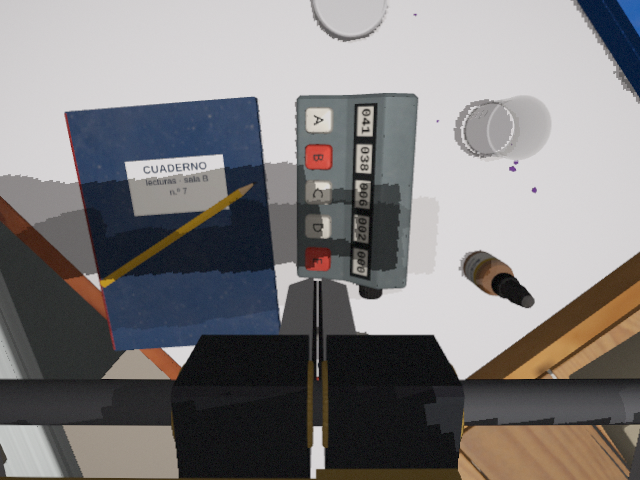

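The final picture shows all five keys up. The counter is where it started (keys B and E at (318,157) and (318,259)), and the bottle, beaker and dish stand undisturbed.

```bash
python3 -c "
from rig import ctrl
print(ctrl.close_job())"
```

```text
the job is handed in; nothing more can be done
None
```

I pressed key 2 and then key 4 fully down, each with about 9 N and released in turn, then drew the arm back and handed the job in at about 19 s; the counter did not shift.

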